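# Load the power-supply housing and hold its cover over the screw holes

## Task

Slide the tray with the mains adapter in it fully home into the open end of the metal housing and let go of it; then take the cover plate by its handle and hold it level just above the housing, about one and a half centimetres clear of it and the right way round, so that all three of its holes are centred over the three threaded holes and a colleague can put the screws in. Do not rest the cover on the housing: finish while still holding it there. Leave the adapter standing in the tray, and leave the other things on the board where they are.

Things in the scene. Friction and masses are not known exactly. Their poses are not given: they have to be found in the camera images.
- riser: The fixed plywood work board on legs on which everything stands, 18 mm thick, upper face at height z = 0.145 m, level (it stands over a plastic bag on the cabinet). 500 mm deep, cut out at its far right round the lamp. Origin: on the cabinet top under the middle of its 655 mm wide main part.
- housing: Grey metal housing, fixed. Walls 110 (x) x 78 (y) mm; aluminium top flange 120 x 100 x 6 mm with a 60 x 52 mm window, upper face 72 mm above the board. Origin: middle of its underside, on the board. +x is the way the tray slides in: the -x end is open. No floor: the tray slides on the board. Walls 66 mm apart inside, 66 mm clear height.
- housing_mouth (a point): Middle of the open end, on the board, at (-55, 0, 0) mm in the housing's frame. Two low flared guides (13 mm high) widen the mouth from 68 mm at x = -52 to about 86 mm at x = -76 mm. Inside, along each wall, a lip reaches 6 mm inwards 9 to 14 mm above the board (54 mm between lips), so the tray cannot be dropped in from above.
- housing_stop (a point): Middle of the back wall's inner face, the stop for the tray's leading edge, at (+49, 0, 5) mm in the housing's frame. With the tray fully home its origin is at (-36, 0, 0) mm in the housing's frame.
- thread_0 (a point): Threaded hole 6 mm wide in the housing's top flange, at (+45, +36, 72) mm in the housing's frame: the back pair, left as seen along the housing's +x. The point is at the mouth of the hole.
- thread_1 (a point): Threaded hole, the other one of the back pair, at (+45, -36, 72) mm in the housing's frame.
- thread_2 (a point): Threaded hole, the single one in the middle of the flange's strip above the open end, at (-45, 0, 72) mm in the housing's frame.
- tray: Loose grey plastic tray, 0.13 kg: plate 170 (x) x 62 (y) x 5 mm with a walled nest (outside 88 x 46 mm, 19 mm high, centred at x = +37 mm) holding the adapter, and an upright grip fin at the other end. Origin: centre of its underside, on the board. +x points from fin to nest; the nest end (x = +85 mm) goes in first. It starts in front of the open end, roughly pointing to it.
- tray_fin (a point): Point to grip on the tray's fin, at (-68, 0, 40) mm in the tray's frame. The fin is 30 mm long along the tray's x, 12 mm thick along its y, and its top is 57 mm above the board. With the tray home, the fin stays outside the housing.
- adapter: Black mains adapter, a block 75 (x) x 34 (y) x 50 mm (0.16 kg), loose, standing in the tray's nest with about 2 mm play, top 55 mm above the board. Origin: centre of its underside, at (+37, 0, 5) mm in the tray's frame.
- cover: Loose aluminium plate 120 (x) x 100 (y) x 4 mm, about 0.25 kg, flat on the board, handle up. Three round 14 mm holes: a pair at (+45, +36), (+45, -36) and a single one at (-45, 0) mm. Origin: centre of its underside. In place its axes are parallel to the housing's and its origin straight above the housing's, the single hole over the open end.
- cover_handle (a point): Centre of the cover's black bar handle, at (0, 0, 38) mm in the cover's frame. The bar is 64 mm long along the cover's x, 12 mm thick along its y and 12 mm high (32 to 44 mm above the plate's underside), on a leg 10 mm long at each end; grip it by its two long sides.
- cover_hole_0 (a point): Hole of the cover's pair, at (+45, +36, 0) mm in the cover's frame; belongs over thread_0. The point lies on the underside.
- cover_hole_1 (a point): The other hole of the pair, at (+45, -36, 0) mm in the cover's frame; belongs over thread_1.
- cover_hole_2 (a point): The cover's single hole, at (-45, 0, 0) mm in the cover's frame; belongs over thread_2.
- bottle: White squeeze bottle with a red cap, 57 mm round, 130 mm high, beyond the tray. Origin: centre of its underside. A bystander: leave it.
- screwdriver: Red-handled screwdriver 190 mm long, 22 mm thick, lying along the near edge of the board. A bystander: leave it.
- parts_box: Flat blue tin 76 x 103 x 29 mm, shut, in the near left corner. A bystander: leave it.
- tape_roll: Roll of masking tape 94 mm across, 24 mm high, lying flat beyond the tray. A bystander: leave it.
- marker: Black marker pen with a red cap, 134 mm long, 16 mm thick, lying by the near edge. A bystander: leave it.

How it is judged:
By the outcome, as a careful person would: the job done as asked, in the order asked, and still so for the second after the job is handed in, while the arm keeps its last pose, push and grip.
It also fails if it takes over 54 s, if anything falls off the work surface, if the arm or the gripper's body presses on something with over 40 N, if the wrist force passes 120 N, or if a joint passes its speed limit or range.

## Robot

A 6-joint arm with a two-finger parallel gripper is mounted at the origin on a cart in front of the work surface, level with it; the furniture and walls round the work are solid. World frame = base frame: x ahead of the robot, y to its left, z up, the work surface at z = 0. Lengths are in m, angles in rad, forces in N, time in s.
With the tool pointing down it reaches from about 0.425 to 0.95 m from the base axis. Payload 3.5 kg.
Tool frame: the origin (TCP) lies midway between the tips of the shut fingers; the grasp point (between the pads) lies 19 mm behind it; z points along the fingers, y is the direction in which the jaws open and shut (so a half turn about z gives the same grasp; the last joint's range is limited). The gripper opens to 85 mm and grips with 20 to 120 N. Pads are 22 mm wide; open, the fingers measure 114 mm over their backs; the gripper's body (76 mm by 85 mm) begins 54 mm behind the grasp point. The pads swing forward as they close: fully open they stand 13 mm farther back than shut.
Start: joints at [-1.349, 0.286, 1.577, -0, 1.279, -0.15], TCP at [0.245, -0.629, 0.231] pointing down, gripper open.
Joint ranges: [-2.77, 2.77], [-0.9, 2.22], [0.21, 2.48], [-1.53, 4.67], [0.24, 2.81], [-2.84, 2.84]. Speed limits (rad/s): [2.79, 2.79, 3.14, 3.14, 3.14, 3.14].

## Interface

Orientations are given as a unit quaternion [x, y, z, w].
In Python, from bench import * gives the robot as it stands.
- The arm moves only by the tool step_arm, never from a script. Its argument "plan" is a list of rows, each a list of 3 entries, a list of its own where there are three numbers: the shift along the tool's x, y, z in m, then the turn about the tool's z in rad, then the opening, from 0 (shut) to 1 (fully open). In form: [[[tx, ty, tz], turn, fingers], ...]. A call has 1 to 8 rows; each row is the pose to reach, as a shift and turn from the pose commanded when the call began, along the tool's axes at that moment; what a row does not reach only later rows make up. A row lasts 1/10 s, in which the tool goes at most 50 mm and 8.59 degrees, less where a joint would pass 70% of its speed; a pose out of reach is approached as far as the arm can. A call with a gripper value outside its range is refused whole. The fingers move at their own pace and stop on an object; "newtons" is the grip in N (left out, the last holds). Time passes only in rows, so rows that repeat a pose let the fingers close. It gives the time, the measured TCP pose, the force and the opening at its end, in the units of the state.
- state(): the state, without advancing time (a new reading comes with each control period).
- get_image(name): name is "scene" or "top" or "wrist"; returns the picture (420x560x3 uint8, red, green, blue); there is no depth.
- camera_params(name): a dict with "mtx" (3x3 intrinsics, pixels), "R" (3x3) and "t" (3): a world point X has camera coordinates R X + t. Camera axes: x right, y down, z forward; pixel columns grow to the right and rows downward; lengths in m; the calibration is good to about 2 mm. A picture is of the moment at which its call begins: read the wrist's pose just before it. camera_params takes no time and is no camera call; for the wrist camera it gives the pose at the moment of the call.
- close_job(): hands the job in, once; it reports no verdict.
The state is a dict: "time_s": time; "q": joint angles; "joint_velocities": joint speeds; "effort": joint torques, N m; "position": TCP position; "eef_rot": TCP orientation; "wrist_force": force on the tool from outside, world axes, zero at the start; "wrist_torque": the same for the moment, N m; "width": opening from 0.0 (shut) to 1.0 (fully open).
Only numpy, scipy, OpenCV 4.12 (cv2) and the standard library are available. Lean on these libraries where they do the work, as an engineer would, in place of code of your own. Each camera call takes 0.05 s, during which the arm holds its last target.

## Working session

There is one attempt and no reset: what is moved stays moved. The work goes in short steps, Python scripts to look and compute and a tool call to move; the robot and the scene stay as the last step left them, time stands still between calls to the robot, and variables do not carry over. Pictures are saved under pics/ and viewed, and the job is handed in when it is done.

Besides the shell and the picture viewer there is one more tool, called after "Call:" as name(argument=value, ...), one argument or row to a line, values as JSON. step_arm: Moves the arm, as the interface text tells. Its arguments: {"type":"object","properties":{"plan":{"type":"array","items":{"type":"array"}},"newtons":{"type":"number"}},"required":["plan"]}

```bash
ls; mkdir -p pics; python3 - <<'E'
from bench import *
import cv2
s=state(); print({k:s[k] for k in ('time_s','position','eef_rot','width','wrist_force')})
for n in ('scene','top'):
    p=camera_params(n); print(n,p)
    cv2.imwrite(f'pics/{n}0.png',get_image(n)[:,:,::-1])
E
```

```text
pics
{'time_s': 0.0, 'position': array([ 0.24511786, -0.62820689,  0.2299178 ]), 'eef_rot': array([ 9.82767860e-01,  1.84840129e-01, -4.27048682e-05, -1.20736096e-03]), 'width': 0.9999589644239693, 'wrist_force': array([ 1.16120573, -0.41411343,  0.32434816])}
scene {'mtx': array([[429.29784793,   0.        , 285.48117877],
       [  0.        , 429.29784793, 212.22280037],
       [  0.        ,   0.        ,   1.        ]]), 'R': array([[-0.63660155, -0.77119123, -0.00159751],
       [-0.49394437,  0.40932938, -0.76711695],
       [ 0.59224777, -0.48755876, -0.64150529]]), 't': array([0.33922666, 0.39367247, 0.90478528])}
top {'mtx': array([[429.19722778,   0.        , 283.2857673 ],
       [  0.        , 429.19722778, 210.00132873],
       [  0.        ,   0.        ,   1.        ]]), 'R': array([[ 0.01396759, -0.99946138, -0.02969605],
       [-0.99667917, -0.01153368, -0.08060777],
       [ 0.08022185,  0.03072333, -0.99630343]]), 't': array([-0.01333419,  0.54021424,  1.13847843])}
```

View pics/top0.png

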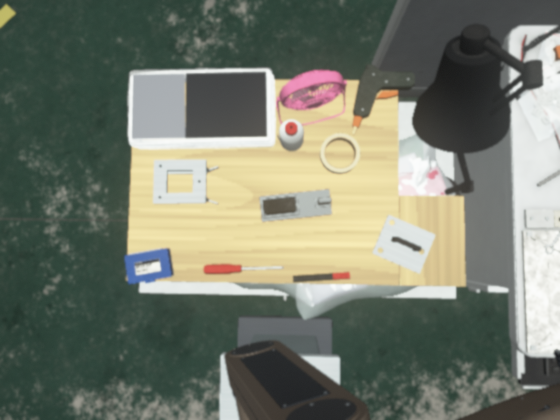

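View pics/scene0.png

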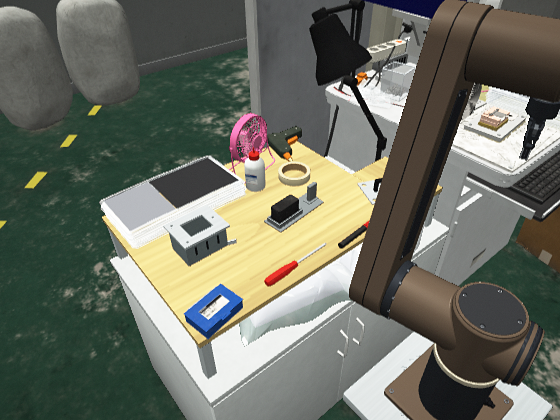

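```bash
python3 - <<'E'
import cv2
a=cv2.imread('pics/top0.png')
cv2.imwrite('pics/c1.png',cv2.resize(a[140:230,140:240],None,fx=6,fy=6,interpolation=cv2.INTER_CUBIC))
cv2.imwrite('pics/c2.png',cv2.resize(a[180:280,250:350],None,fx=6,fy=6,interpolation=cv2.INTER_CUBIC))
cv2.imwrite('pics/c3.png',cv2.resize(a[200:290,360:450],None,fx=6,fy=6,interpolation=cv2.INTER_CUBIC))
E
```

```text
(no output)
```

View pics/c1.png

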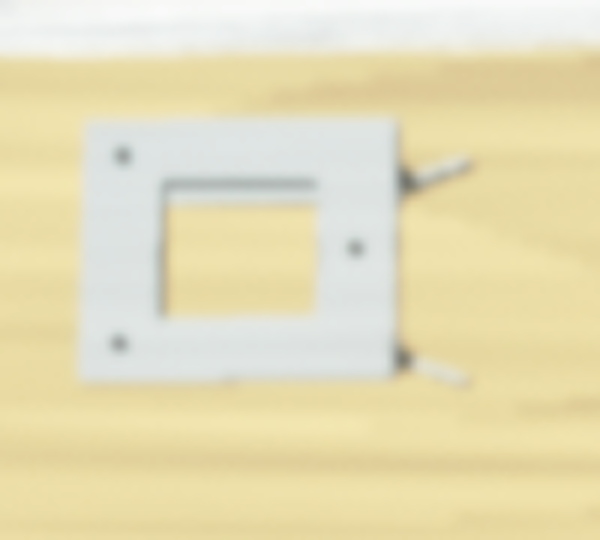

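View pics/c2.png

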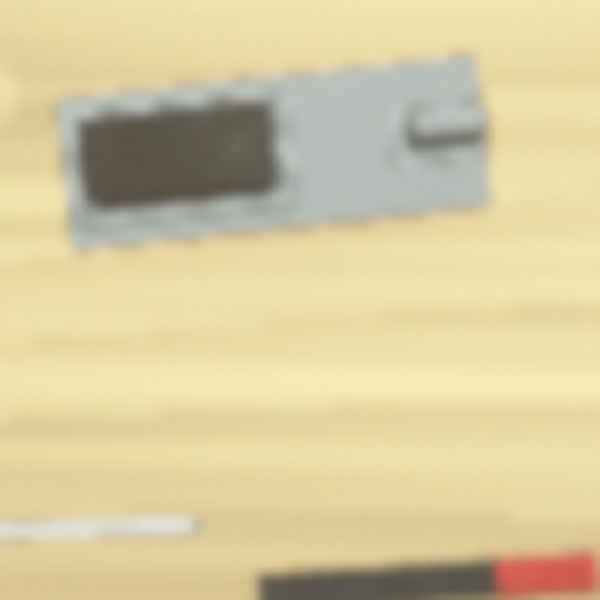

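View pics/c3.png

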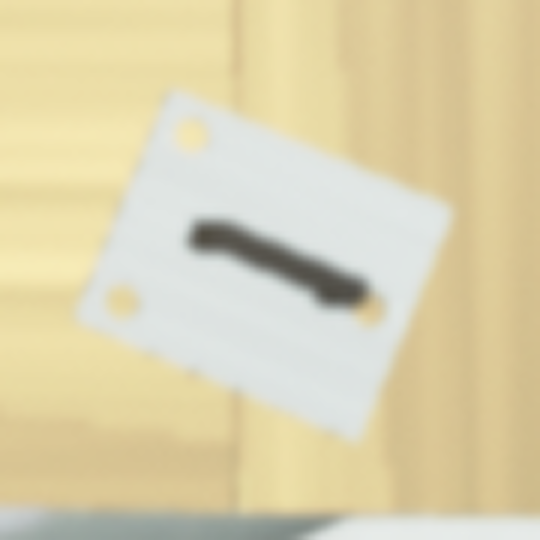

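```bash
cat > h.py <<'E'
from bench import *
import numpy as np, cv2
def unproj(p,uv,z):
    uv=np.atleast_2d(np.asarray(uv,float)); K,R,t=np.array(p['mtx']),np.array(p['R']),np.array(p['t'])
    d=(np.linalg.inv(K)@np.c_[uv,np.ones(len(uv))].T).T@R
    c=-R.T@t
    return (c+d*((z-c[2])/d[:,2])[:,None])[:,:2]
def proj(p,X):
    X=np.atleast_2d(X); c=X@np.array(p['R']).T+p['t']; c=c@np.array(p['mtx']).T; return c[:,:2]/c[:,2:]
def fit2(loc,w):
    loc=np.array(loc,float);w=np.array(w);a=loc-loc.mean(0);b=w-w.mean(0)
    th=np.arctan2((a[:,0]*b[:,1]-a[:,1]*b[:,0]).sum(),(a*b).sum())
    R=np.array([[np.cos(th),-np.sin(th)],[np.sin(th),np.cos(th)]])
    o=w.mean(0)-R@loc.mean(0); return o,th,(w-(loc@R.T+o))
def rep(n,loc,w):
    o,th,r=fit2(loc,w); print(n,'o',o.round(4),'deg',np.degrees(th).round(2),'res mm',(r*1e3).round(1).tolist()); return o,th
E
python3 - <<'E'
from h import *
p=camera_params('top')
f=lambda c,off:(np.array(c)+.5)/6-.5+off
m=.001
# housing: x->left image
w=unproj(p,f([[85,118],[398,120],[394,376],[79,380],[122,155],[119,343],[355,248]],[140,140]),.217)
rep('housing',np.array([[60,-50],[-60,-50],[-60,50],[60,50],[45,-36],[45,36],[-45,0]])*m,w)
w=unproj(p,f([[60,99],[474,56],[490,205],[77,247]],[250,180]),.150)
rep('tray',np.array([[85,-31],[-85,-31],[-85,31],[85,31]])*m,w)
w=unproj(p,f([[170,92],[452,210],[362,440],[80,318],[191,134],[123,301],[370,310]],[360,200]),.149)
rep('cover',np.array([[60,-50],[-60,-50],[-60,50],[60,50],[45,-36],[45,36],[-45,0]])*m,w)
print(unproj(p,[[291,132]],.145+.13),unproj(p,[[340,153]],.169))
E
```

```text
housing o [0.5882 0.2251] deg 90.8 res mm [[0.3, -0.1], [-1.2, -0.2], [1.1, -0.1], [-0.1, -0.3], [-0.0, 0.3], [-0.0, -0.2], [-0.2, 0.5]]
tray o [ 0.5428 -0.0393] deg 96.59 res mm [[-0.8, -1.4], [-1.2, 1.6], [0.6, 2.0], [1.3, -2.2]]
cover o [ 0.4536 -0.297 ] deg 67.63 res mm [[-1.5, 0.3], [-1.2, 0.9], [0.7, -0.9], [1.1, -1.9], [0.6, 0.7], [0.8, 0.3], [-0.4, 0.6]]
[[ 0.6876364 -0.0284252]] [[ 0.66580654 -0.14379438]]
```

```bash
cat >> h.py <<'E'
from scipy.spatial.transform import Rotation as Ro
def go(x,y,z,deg):
    s=state();R=Ro.from_quat(s['eef_rot']).as_matrix()
    a=np.degrees(np.arctan2(R[1,0],R[0,0]))
    sh=R.T@(np.array([x,y,z])-s['position']); t=-((deg-a+180)%360-180)
    print('t',round(s['time_s'],2),'pos',s['position'].round(4),'ang',round(a,2),'tilt',np.degrees(np.arccos(-R[2,2])).round(2),'w',round(s['width'],3),'F',s['wrist_force'].round(1),'q6',round(s['q'][5],2))
    print('shift',sh.round(4),'turn',round(np.radians(t),4))
def snap(name):
    p=camera_params('wrist');im=get_image('wrist');import pickle
    pickle.dump(p,open(f'pics/{name}.pkl','wb'));cv2.imwrite(f'pics/{name}.png',im[:,:,::-1]);return p,im
E
python3 -c "
from h import *
go(.45,-.30,.34,67.6); go(.5506,-.1069,.33,96.6)"
```

```text
t 0.1 pos [ 0.2451 -0.6283  0.2301] ang 21.3 tilt 0.12 w 0.999 F [ 0.1 -0.1 -0.3] q6 -0.15
shift [ 0.3102 -0.2317 -0.1094] turn -0.808
t 0.1 pos [ 0.2451 -0.6283  0.2301] ang 21.3 tilt 0.12 w 0.999 F [ 0.1 -0.1 -0.3] q6 -0.15
shift [ 0.4741 -0.375  -0.099 ] turn -1.3142
```

Call:
step_arm(
  plan=[
    [[0.02, -0.015, -0.04], -0.08, 1],
    [[0.31, -0.232, -0.11], -0.808, 1],
    [[0.31, -0.232, -0.11], -0.808, 1],
    [[0.31, -0.232, -0.11], -0.808, 1],
    [[0.31, -0.232, -0.11], -0.808, 1],
    [[0.31, -0.232, -0.11], -0.808, 1],
    [[0.31, -0.232, -0.11], -0.808, 1],
    [[0.31, -0.232, -0.11], -0.808, 1],
  ],
)

```text
time_s: 0.9
position: [0.4405, -0.3138, 0.3376]
eef_rot: [0.831, 0.556, -0.0, -0.0]
wrist_force: [1.0, -0.2, 0.8]
width: 1.0
```

```bash
python3 -c "
from h import *
go(.45,-.30,.34,67.6); snap('w1'); go(.5506,-.1069,.33,96.6)"
```

```text
t 0.9 pos [ 0.4405 -0.3138  0.3376] ang 67.58 tilt 0.03 w 1.0 F [ 1.  -0.2  0.8] q6 -0.42
shift [ 0.0164  0.0035 -0.0024] turn -0.0003
t 0.95 pos [ 0.4442 -0.3084  0.34  ] ang 67.93 tilt 0.35 w 0.998 F [1.9 2.9 0.2] q6 -0.41
shift [0.2266 0.0229 0.0112] turn -0.5004
```

View pics/w1.png

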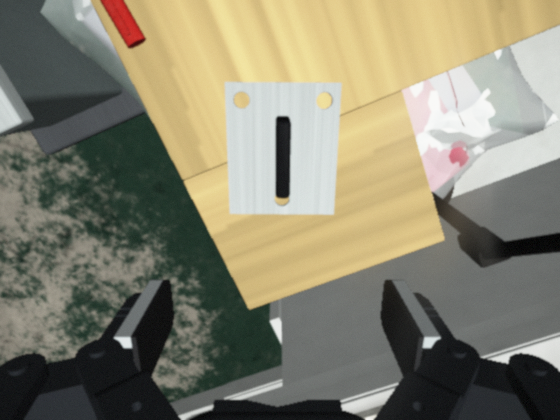

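Call:
step_arm(
  plan=[
    [[0.218, 0.02, 0.02], -0.5, 1],
    [[0.218, 0.02, 0.02], -0.5, 1],
    [[0.218, 0.02, 0.02], -0.5, 1],
    [[0.218, 0.02, 0.02], -0.5, 1],
    [[0.218, 0.02, 0.02], -0.5, 1],
    [[0.218, 0.02, 0.02], -0.5, 1],
    [[0.218, 0.02, 0.02], -0.5, 1],
  ],
)

```text
time_s: 1.65
position: [0.5413, -0.122, 0.3172]
eef_rot: [0.667, 0.745, -0.0, -0.0]
wrist_force: [0.3, -0.1, -0.1]
width: 0.997
```

```bash
python3 -c "
from h import *
snap('w2'); go(.5506,-.1069,.33,96.6)"
```

```text
t 1.7 pos [ 0.5412 -0.1227  0.3175] ang 96.21 tilt 0.05 w 1.003 F [ 0.9 -0.8 -0.8] q6 -0.51
shift [ 0.0147  0.0111 -0.0126] turn -0.0067
```

View pics/w2.png

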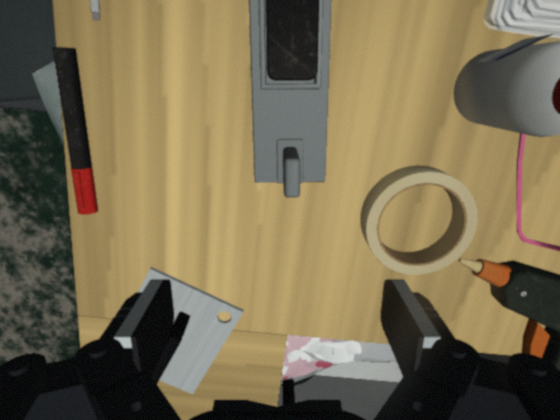

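```bash
python3 - <<'E'
import pickle
from h import *
p=pickle.load(open('pics/w2.pkl','rb'))
w=unproj(p,[[255,181],[325,182]],.150); print(w, np.linalg.norm(w[1]-w[0]))
w2=unproj(p,[[285,150],[299,150],[285,196],[298,196]],.202); print(w2,w2.mean(0))
d=w[1]-w[0]; print(np.degrees(np.arctan2(d[0],-d[1])))
# edge along left: (250,0)? and (255,181); 
w3=unproj(p,[[250,0],[255,181],[329,0],[325,182]],.150)
for i in (0,2):
    d=w3[i]-w3[i+1]; print(np.degrees(np.arctan2(d[1],d[0])))
p=pickle.load(open('pics/w1.pkl','rb'))
w=unproj(p,[[226,82],[340,84],[333,215],[229,213],[241,100],[324,101]],.149)
rep('cover',np.array([[60,50],[60,-50],[-60,-50],[-60,50],[45,36],[45,-36]])*.001,w)
E
```

```text
[[ 0.52266157 -0.12247857]
 [ 0.58328898 -0.11672643]] 0.06089967420225211
[[ 0.54332014 -0.0833319 ]
 [ 0.55310582 -0.08225841]
 [ 0.54725387 -0.11701316]
 [ 0.55673025 -0.11597214]] [ 0.55010252 -0.09964391]
95.41981813314982
96.66327300712528
97.48332979885163
cover o [ 0.4533 -0.2943] deg 66.8 res mm [[1.1, -0.8], [-1.6, -0.1], [0.1, -0.0], [0.6, 0.5], [-0.1, 0.1], [-0.2, 0.3]]
```

```bash
python3 -c "
from h import *
go(.5505,-.103,.166,96.5)"
```

```text
t 1.7 pos [ 0.5412 -0.1227  0.3175] ang 96.21 tilt 0.05 w 1.003 F [ 0.9 -0.8 -0.8] q6 -0.51
shift [0.0186 0.0115 0.1514] turn -0.005
```

Call:
step_arm(
  plan=[
    [[0.0186, 0.0115, 0.03], -0.005, 0.6],
    [[0.0186, 0.0115, 0.06], -0.005, 0.6],
    [[0.0186, 0.0115, 0.09], -0.005, 0.6],
    [[0.0186, 0.0115, 0.12], -0.005, 0.6],
    [[0.0186, 0.0115, 0.14], -0.005, 0.6],
    [[0.0186, 0.0115, 0.151], -0.005, 0.6],
    [[0.0186, 0.0115, 0.151], -0.005, 0.6],
  ],
)

```text
time_s: 2.4
position: [0.5497, -0.1031, 0.1651]
eef_rot: [0.666, 0.746, -0.001, -0.002]
wrist_force: [-0.1, 0.7, -0.7]
width: 0.6
```

```bash
python3 -c "
from h import *
snap('w3'); go(.5505,-.103,.166,96.5)"
```

```text
t 2.45 pos [ 0.5507 -0.1032  0.1668] ang 96.44 tilt 0.03 w 0.597 F [-0.6 -0.6 -0.1] q6 -0.48
shift [ 0.0002 -0.0002  0.0008] turn -0.001
```

View pics/w3.png

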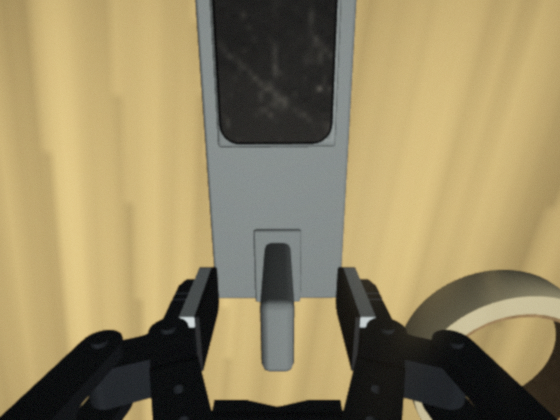

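Call:
step_arm(
  plan=[
    [[0, 0, 0], 0, 0],
    [[0, 0, 0], 0, 0],
    [[0, 0, 0], 0, 0],
    [[0, 0, 0], 0, 0],
    [[0, 0, 0], 0, 0],
    [[0, 0, 0], 0, 0],
  ],
  newtons=40,
)

```text
time_s: 3.05
position: [0.5517, -0.1026, 0.1683]
eef_rot: [0.666, 0.746, 0.0, 0.001]
wrist_force: [-0.1, -0.8, 5.4]
width: 0.137
```

```bash
python3 -c "
from h import *
snap('w4'); go(.5893,.05,.166,90.8); go(.5895,.121,.166,90.8)"
```

```text
t 3.1 pos [ 0.5517 -0.1026  0.1684] ang 96.53 tilt 0.14 w 0.136 F [-0.1  0.   6. ] q6 -0.48
shift [0.1473 0.0547 0.0023] turn 0.1
t 3.1 pos [ 0.5517 -0.1026  0.1684] ang 96.53 tilt 0.14 w 0.136 F [-0.1  0.   6. ] q6 -0.48
shift [0.2178 0.0629 0.0022] turn 0.1
```

View pics/w4.png

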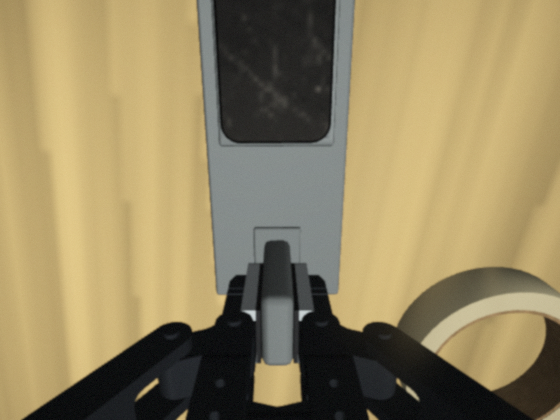

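```bash
python3 -c "
from h import *
go(.5918,-.03,.168,90.8)"
```

```text
t 3.1 pos [ 0.5517 -0.1026  0.1684] ang 96.53 tilt 0.14 w 0.136 F [-0.1  0.   6. ] q6 -0.48
shift [0.0675 0.0481 0.0004] turn 0.1
```

Call:
step_arm(
  plan=[
    [[0.011, 0.008, -0.001], 0.016, 0],
    [[0.022, 0.016, -0.001], 0.033, 0],
    [[0.034, 0.024, -0.001], 0.05, 0],
    [[0.046, 0.032, -0.001], 0.067, 0],
    [[0.057, 0.04, -0.001], 0.084, 0],
    [[0.0675, 0.048, -0.001], 0.1, 0],
    [[0.0675, 0.048, -0.001], 0.1, 0],
    [[0.0675, 0.048, -0.001], 0.1, 0],
  ],
)

```text
time_s: 3.9
position: [0.5917, -0.029, 0.1684]
eef_rot: [0.702, 0.712, 0.001, 0.0]
wrist_force: [1.7, 2.1, 4.3]
width: 0.138
```

```bash
python3 -c "
from h import *
snap('w5'); go(.5918,-.03,.168,90.8)
a=get_image('top')[:,:,::-1]
cv2.imwrite('pics/t5.png',cv2.resize(a[130:250,140:340],None,fx=4,fy=4,interpolation=cv2.INTER_CUBIC))"
```

```text
t 3.95 pos [ 0.5916 -0.0293  0.1684] ang 90.81 tilt 0.14 w 0.132 F [2.6 3.  4.6] q6 -0.24
shift [-0.0007  0.0002  0.0004] turn 0.0002
```

View pics/w5.png

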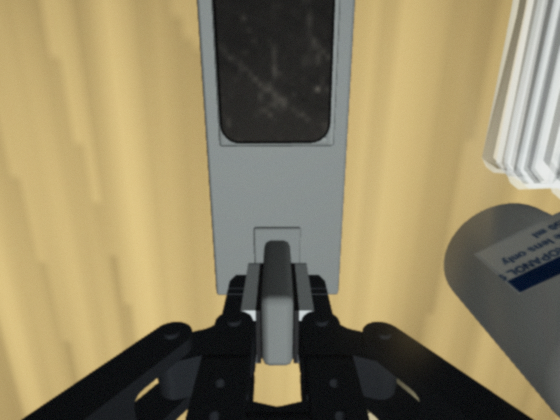

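View pics/t5.png

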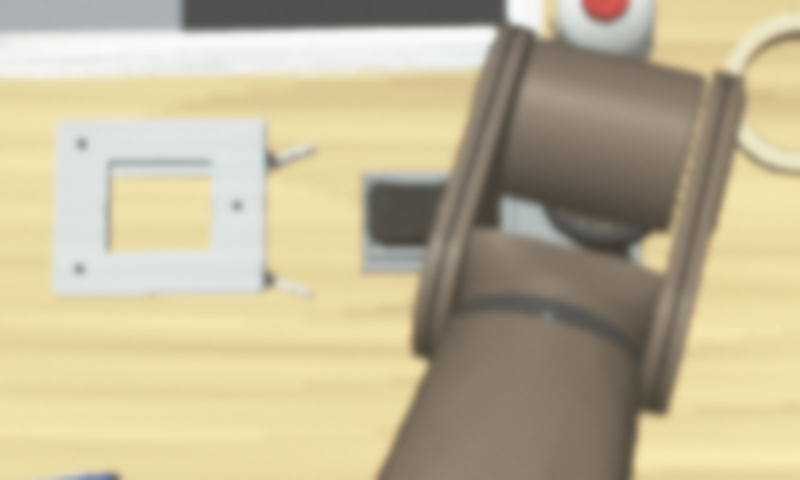

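```bash
python3 - <<'E'
import pickle
from h import *
p=camera_params('top')
f=lambda c:(np.array(c)+.5)/4-.5+[140,130]
w=unproj(p,f([[364,172],[364,271]]),.150);print(w,w.mean(0))
w=unproj(p,f([[313,150],[311,294]]),.158);print('guide ends',w,w.mean(0))
p=pickle.load(open('pics/w5.pkl','rb'))
w3=unproj(p,[[198,0],[217,292],[354,0],[340,292]],.150);print(w3)
for i in (0,2):
    d=w3[i]-w3[i+1]; print(np.degrees(np.arctan2(d[1],d[0])))
go(.5900,.09,.168,90.8)
go(.5897,.121,.168,90.8)
E
```

```text
[[0.61958571 0.11882632]
 [0.5591476  0.11738103]] [0.58936666 0.11810367]
guide ends [[0.63138238 0.14880538]
 [0.54407128 0.14771171]] [0.58772683 0.14825854]
[[ 0.56018826  0.08506922]
 [ 0.56242464 -0.04488428]
 [ 0.62056414  0.08592538]
 [ 0.62421086 -0.04412757]]
90.98591291083801
91.60616995734141
t 4.0 pos [ 0.5915 -0.0295  0.1684] ang 90.79 tilt 0.13 w 0.135 F [1.3 2.3 5. ] q6 -0.24
shift [0.1195 0.0002 0.0005] turn -0.0001
t 4.0 pos [ 0.5915 -0.0295  0.1684] ang 90.79 tilt 0.13 w 0.135 F [1.3 2.3 5. ] q6 -0.24
shift [0.1505 0.0003 0.0005] turn -0.0001
```

Call:
step_arm(
  plan=[
    [[0.012, 0, -0.001], 0, 0],
    [[0.026, 0, -0.001], 0, 0],
    [[0.04, 0, -0.001], 0, 0],
    [[0.054, 0, -0.001], 0, 0],
    [[0.068, 0, -0.001], 0, 0],
    [[0.08, 0, -0.001], 0, 0],
    [[0.09, 0, -0.001], 0, 0],
    [[0.09, 0, -0.001], 0, 0],
  ],
)

```text
time_s: 4.8
position: [0.5893, 0.0625, 0.1684]
eef_rot: [0.701, 0.713, 0.0, -0.001]
wrist_force: [0.3, 1.5, 0.2]
width: 0.139
```

```bash
python3 -c "
from h import *
snap('w6'); go(.5897,.121,.168,90.8)
cv2.imwrite('pics/s6.png',get_image('scene')[150:300,150:400,::-1].repeat(3,0).repeat(3,1))"
```

```text
t 4.85 pos [0.5893 0.0618 0.1684] ang 90.88 tilt 0.1 w 0.133 F [0.2 2.3 0.7] q6 -0.08
shift [0.0592 0.0013 0.0005] turn 0.0014
```

View pics/w6.png

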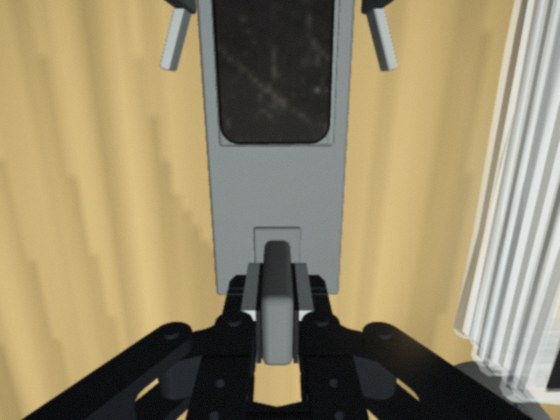

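View pics/s6.png

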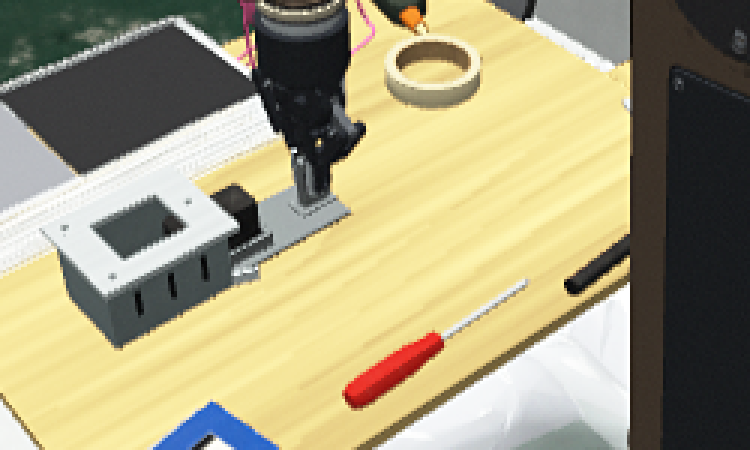

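Call:
step_arm(
  plan=[
    [[0.01, 0, -0.001], 0, 0],
    [[0.02, 0, -0.001], 0, 0],
    [[0.03, 0, -0.001], 0, 0],
    [[0.04, 0, -0.001], 0, 0],
    [[0.048, 0, -0.001], 0, 0],
    [[0.052, 0, -0.001], 0, 0],
    [[0.052, 0, -0.001], 0, 0],
  ],
)

```text
time_s: 5.6
position: [0.5889, 0.113, 0.1697]
eef_rot: [0.702, 0.712, -0.0, -0.0]
wrist_force: [-0.2, -0.3, -2.6]
width: 0.13
```

```bash
python3 -c "
from h import *
snap('w7'); go(.5897,.121,.168,90.8)"
```

```text
t 5.65 pos [0.5889 0.1126 0.1697] ang 90.84 tilt 0.01 w 0.131 F [-0.2  0.9 -3.3] q6 0.01
shift [0.0084 0.0009 0.0017] turn 0.0006
```

View pics/w7.png

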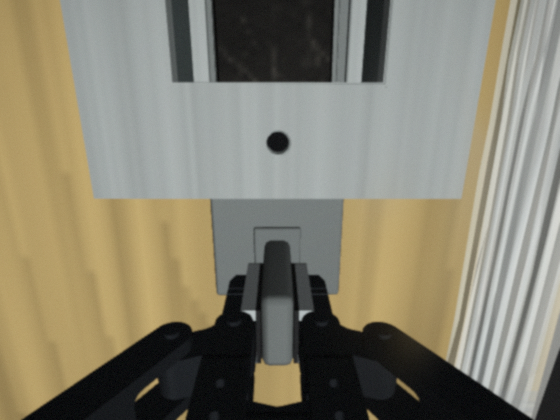

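Call:
step_arm(
  plan=[
    [[0.0, 0, 0.0015], 0, 0],
    [[0.002, 0, 0.0015], 0, 0],
    [[0.004, 0, 0.0015], 0, 0],
    [[0.006, 0, 0.0015], 0, 0],
    [[0.008, 0, 0.0015], 0, 0],
    [[0.01, 0, 0.0015], 0, 0],
    [[0.01, 0, 0.0015], 0, 0],
  ],
)

```text
time_s: 6.35
position: [0.5889, 0.1228, 0.1684]
eef_rot: [0.702, 0.712, 0.0, -0.0]
wrist_force: [-0.2, 0.6, -1.9]
width: 0.138
```

Call:
step_arm(
  plan=[
    [[0.0015, 0, 0.001], 0, 0],
    [[0.003, 0, 0.001], 0, 0],
    [[0.0045, 0, 0.001], 0, 0],
    [[0.006, 0, 0.001], 0, 0],
    [[0.006, 0, 0.001], 0, 0],
  ],
)

```text
time_s: 6.85
position: [0.5895, 0.1247, 0.1687]
eef_rot: [0.702, 0.712, -0.002, 0.003]
wrist_force: [-2.1, -13.0, 4.1]
width: 0.133
```

```bash
python3 -c "
from h import *
snap('w8'); go(.5897,.121,.168,90.8)"
```

```text
t 6.9 pos [0.5895 0.1247 0.1687] ang 90.82 tilt 0.42 w 0.133 F [ -2.6 -13.9   4.6] q6 0.03
shift [-0.0037  0.0002  0.0007] turn 0.0004
```

View pics/w8.png

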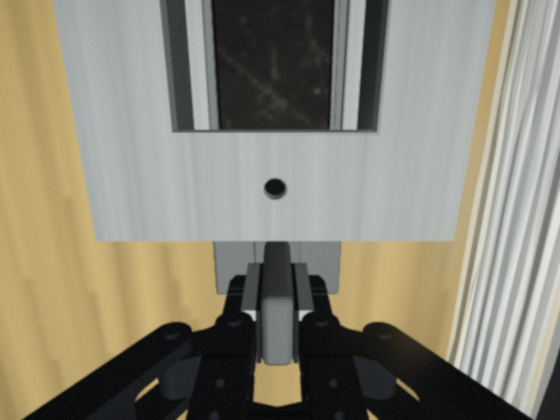

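```bash
python3 - <<'E'
import pickle
from h import *
p=pickle.load(open('pics/w8.pkl','rb'))
print('back',unproj(p,[[217,293],[339,293]],.150))
print('flange edge',unproj(p,[[97,241],[455,241]],.217),'thr2',unproj(p,[[275,188]],.217))
E
```

```text
back [[0.56003487 0.10770393]
 [0.62156811 0.10851573]]
flange edge [[0.53933768 0.16738725]
 [0.63894754 0.16871411]] thr2 [[0.58866196 0.18342476]]
```

Call:
step_arm(
  plan=[
    [[0.0, 0, 0.0], 0, 0.3],
    [[0.0, 0, 0], 0, 0.6],
    [[0, 0, 0], 0, 0.6],
    [[0, 0, -0.02], 0, 0.6],
    [[0, 0, -0.06], 0, 0.6],
    [[0, 0, -0.1], 0, 0.6],
    [[0, 0, -0.13], 0, 0.6],
    [[0, 0, -0.13], 0, 0.6],
  ],
)

```text
time_s: 7.7
position: [0.5911, 0.1292, 0.3038]
eef_rot: [0.702, 0.712, 0.004, 0.004]
wrist_force: [0.6, 0.2, 0.1]
width: 0.599
```

```bash
python3 -c "
from h import *
snap('w9'); go(.5882,.15,.33,90.8)"
```

```text
t 7.75 pos [0.5899 0.1291 0.3004] ang 90.84 tilt 0.36 w 0.603 F [-0.3  0.8 -1. ] q6 0.03
shift [ 0.021  -0.0012 -0.0296] turn 0.0008
```

View pics/w9.png

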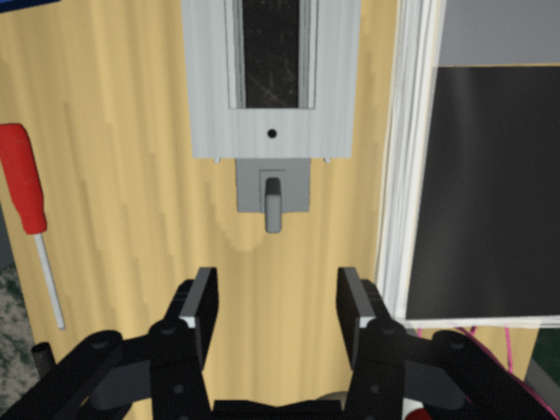

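Call:
step_arm(
  plan=[
    [[0.03, 0, -0.02], 0, 0.6],
    [[0.065, 0, -0.03], 0, 0.6],
    [[0.065, 0, -0.03], 0, 0.6],
    [[0.065, 0, -0.03], 0, 0.6],
    [[0.065, 0, -0.03], 0, 0.6],
    [[0.065, 0, -0.03], 0, 0.6],
  ],
)

```text
time_s: 8.35
position: [0.5875, 0.1924, 0.3256]
eef_rot: [0.703, 0.712, -0.001, -0.001]
wrist_force: [0.9, -0.3, 0.6]
width: 0.598
```

```bash
python3 -c "
from h import *
snap('w10'); go(.5882,.15,.33,90.8);a=cv2.imread('pics/w10.png'); cv2.imwrite('pics/w10c.png',cv2.resize(a[20:270,150:400],None,fx=2.4,fy=2.4,interpolation=cv2.INTER_CUBIC))"
```

```text
t 8.4 pos [0.5876 0.1924 0.326 ] ang 90.73 tilt 0.11 w 0.602 F [ 0.4  0.2 -0. ] q6 0.14
shift [-0.0424  0.     -0.004 ] turn -0.0012
```

View pics/w10.png

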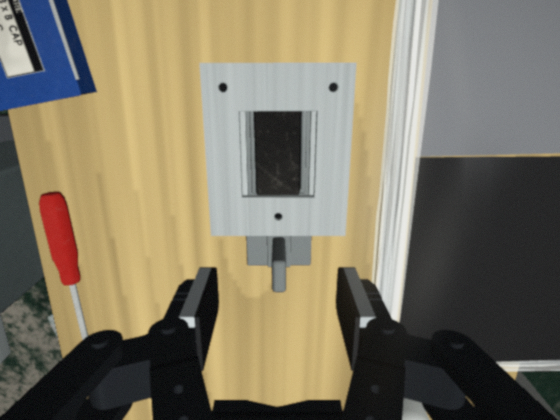

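View pics/w10c.png

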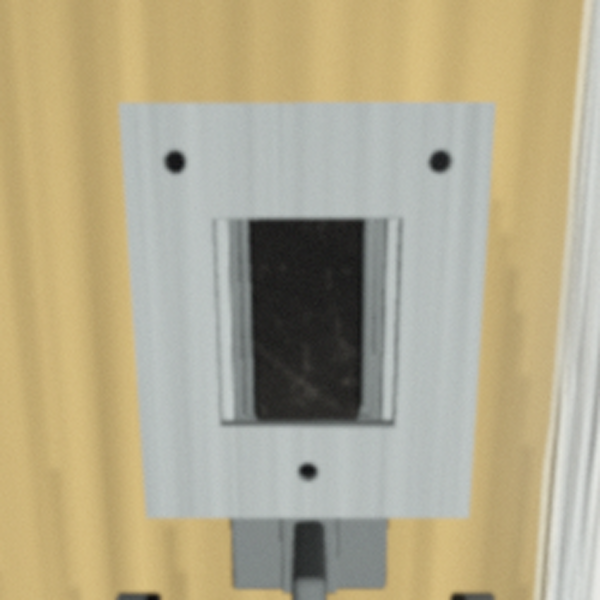

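```bash
python3 - <<'E'
import pickle
from h import *
p=pickle.load(open('pics/w10.pkl','rb'))
f=lambda c:(np.array(c)+.5)/2.4-.5+[150,20]
w=unproj(p,f([[119,102],[494,102],[469,518],[146,518],[175,161],[440,161],[308,471]]),.217)
rep('housing',np.array([[60,50],[60,-50],[-60,-50],[-60,50],[45,36],[45,-36],[-45,0]])*.001,w)
w=unproj(p,f([[175,161],[440,161],[308,471]]),.217)
rep('housing',np.array([[45,36],[45,-36],[-45,0]])*.001,w)
go(.44,-.33,.33,67.2)
E
```

```text
housing o [0.5879 0.2281] deg 90.8 res mm [[0.2, -0.1], [-0.5, -0.3], [-0.1, -0.1], [0.1, -0.0], [0.3, 0.0], [-0.1, -0.1], [0.2, 0.5]]
housing o [0.588  0.2283] deg 90.8 res mm [[0.2, -0.1], [-0.2, -0.2], [0.0, 0.3]]
t 8.4 pos [0.5876 0.1924 0.326 ] ang 90.73 tilt 0.11 w 0.602 F [ 0.4  0.2 -0. ] q6 0.14
shift [-0.5204 -0.1543 -0.0035] turn 0.4107
```

Call:
step_arm(
  plan=[
    [[-0.52, -0.154, -0.003], 0.41, 0.6],
    [[-0.52, -0.154, -0.003], 0.41, 0.6],
    [[-0.52, -0.154, -0.003], 0.41, 0.6],
    [[-0.52, -0.154, -0.003], 0.41, 0.6],
    [[-0.52, -0.154, -0.003], 0.41, 0.6],
    [[-0.52, -0.154, -0.003], 0.41, 0.6],
    [[-0.52, -0.154, -0.003], 0.41, 0.6],
    [[-0.52, -0.154, -0.003], 0.41, 0.6],
  ],
)

```text
time_s: 9.2
position: [0.4783, -0.194, 0.3294]
eef_rot: [0.833, 0.554, 0.0, 0.0]
wrist_force: [1.0, -0.8, -0.3]
width: 0.602
```

```bash
python3 -c "
from h import *
go(.435,-.33,.33,67.2)"
```

```text
t 9.2 pos [ 0.4783 -0.194   0.3294] ang 67.25 tilt 0.02 w 0.602 F [ 1.  -0.8 -0.3] q6 -0.19
shift [-0.1421  0.0127 -0.0006] turn 0.0009
```

Call:
step_arm(
  plan=[
    [[-0.04, 0.004, 0], 0, 0.6],
    [[-0.08, 0.008, 0], 0, 0.6],
    [[-0.115, 0.012, 0], 0, 0.6],
    [[-0.12, 0.012, 0], 0, 0.6],
    [[-0.12, 0.012, 0], 0, 0.6],
    [[-0.12, 0.012, 0], 0, 0.6],
    [[-0.12, 0.012, 0], 0, 0.6],
  ],
)

```text
time_s: 9.9
position: [0.4448, -0.306, 0.3295]
eef_rot: [0.832, 0.555, 0.0, -0.0]
wrist_force: [0.0, 0.4, -0.2]
width: 0.602
```

```bash
python3 -c "
from h import *
snap('w11'); go(.4533,-.2943,.166,66.8)"
```

```text
t 9.95 pos [ 0.4448 -0.306   0.3296] ang 67.41 tilt 0.02 w 0.604 F [-0.1  0.3  0.3] q6 -0.4
shift [0.014  0.0033 0.1636] turn 0.0106
```

View pics/w11.png

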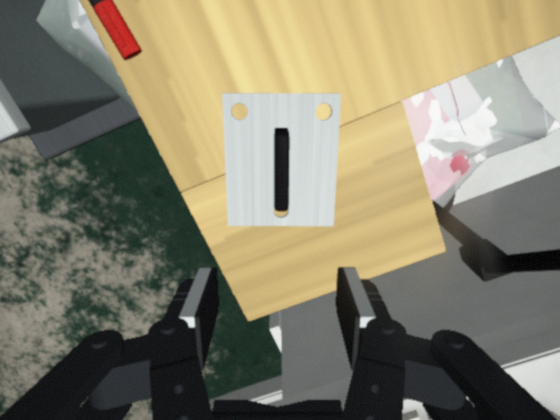

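```bash
python3 - <<'E'
import pickle
from h import *
p=pickle.load(open('pics/w11.pkl','rb'))
w=unproj(p,[[223,93],[340,94],[334,227],[227,227],[239,111],[323,112]],.149)
rep('cover',np.array([[60,50],[60,-50],[-60,-50],[-60,50],[45,36],[45,-36]])*.001,w)
w=unproj(p,[[281,127],[281,213]],.145+.044); print('bar top ends',w,w.mean(0))
go(.4533,-.2943,.164,67.2)
E
```

```text
cover o [ 0.4534 -0.2945] deg 67.12 res mm [[1.1, -0.0], [-0.7, 0.3], [0.5, -0.8], [-0.9, -0.6], [0.3, 0.7], [-0.3, 0.4]]
bar top ends [[ 0.46743274 -0.25986496]
 [ 0.44096787 -0.32392806]] [ 0.45420031 -0.29189651]
t 9.95 pos [ 0.4448 -0.306   0.3296] ang 67.41 tilt 0.02 w 0.604 F [-0.1  0.3  0.3] q6 -0.4
shift [0.014  0.0033 0.1656] turn 0.0036
```

Call:
step_arm(
  plan=[
    [[0.014, 0.003, 0.03], 0.005, 0.6],
    [[0.014, 0.003, 0.06], 0.005, 0.6],
    [[0.014, 0.003, 0.09], 0.005, 0.6],
    [[0.014, 0.003, 0.12], 0.005, 0.6],
    [[0.014, 0.003, 0.145], 0.005, 0.6],
    [[0.014, 0.003, 0.164], 0.005, 0.6],
    [[0.014, 0.003, 0.164], 0.005, 0.6],
  ],
)

```text
time_s: 10.65
position: [0.4514, -0.2929, 0.1621]
eef_rot: [0.833, 0.553, -0.001, -0.003]
wrist_force: [0.1, -1.1, -0.1]
width: 0.598
```

```bash
python3 -c "
from h import *
snap('w12'); go(.4535,-.294,.165,67.2)"
```

```text
t 10.7 pos [ 0.4523 -0.2939  0.1643] ang 67.1 tilt 0.18 w 0.599 F [ 0.  -0.3  0.4] q6 -0.36
shift [ 0.0004  0.0011 -0.0007] turn -0.0017
```

View pics/w12.png

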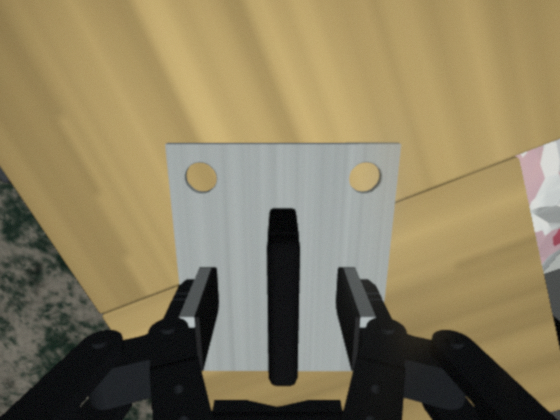

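Call:
step_arm(
  plan=[
    [[0, 0.0025, 0], 0, 0.6],
    [[0, 0.0025, 0], 0, 0],
    [[0, 0.0025, 0], 0, 0],
    [[0, 0.0025, 0], 0, 0],
    [[0, 0.0025, 0], 0, 0],
    [[0, 0.0025, 0], 0, 0],
    [[0, 0.0025, 0], 0, 0],
  ],
  newtons=90,
)

```text
time_s: 11.4
position: [0.4553, -0.2967, 0.1668]
eef_rot: [0.834, 0.552, 0.0, 0.001]
wrist_force: [-2.1, 1.0, 5.1]
width: 0.118
```

```bash
python3 -c "
from h import *
go(.4535,-.294,.165,67.2); go(.588,.2283,.30,90.8)"
```

```text
t 11.4 pos [ 0.4553 -0.2967  0.1668] ang 67.02 tilt 0.09 w 0.118 F [-2.1  1.   5.1] q6 -0.36
shift [ 0.0018 -0.0027  0.0018] turn -0.0031
t 11.4 pos [ 0.4553 -0.2967  0.1668] ang 67.02 tilt 0.09 w 0.118 F [-2.1  1.   5.1] q6 -0.36
shift [ 0.5351 -0.0826 -0.1336] turn -0.415
```

Call:
step_arm(
  plan=[
    [[0, 0, -0.01], 0, 0],
    [[0, 0, -0.03], 0, 0],
    [[0, 0, -0.06], 0, 0],
    [[0, 0, -0.09], 0, 0],
    [[0, 0, -0.115], 0, 0],
    [[0, 0, -0.13], 0, 0],
    [[0, 0, -0.13], 0, 0],
  ],
)

```text
time_s: 12.1
position: [0.4556, -0.297, 0.2978]
eef_rot: [0.834, 0.552, 0.0, 0.002]
wrist_force: [-0.3, -0.8, -2.3]
width: 0.121
```

```bash
python3 -c "
from h import *
snap('w13');go(.54,.10,.29,90.8)"
```

```text
t 12.15 pos [ 0.455  -0.2964  0.2956] ang 67.02 tilt 0.05 w 0.117 F [-0.6 -0.  -2.9] q6 -0.36
shift [ 0.3982 -0.0765  0.0054] turn -0.415
```

View pics/w13.png

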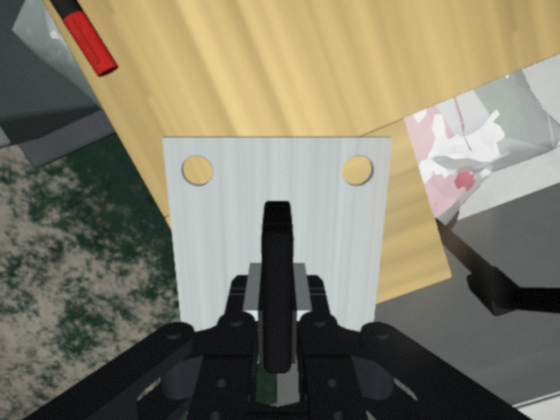

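```bash
python3 - <<'E'
import pickle
from h import *
p=pickle.load(open('pics/w13.pkl','rb'))
for z in (.272,.274,.277,.280):
    w=unproj(p,[[163,136],[391,136],[197.5,170],[357,170]],z)
    print(z,np.linalg.norm(w[1]-w[0]),np.linalg.norm(w[3]-w[2]))
    o,th=rep('cover',np.array([[60,50],[60,-50],[45,36],[45,-36]])*.001,w)
go(.588,.2283,.285,90.8)
E
```

```text
0.272 0.10326616955772323 0.07448799831779421
cover o [ 0.4561 -0.2963] deg 66.94 res mm [[-1.4, 1.0], [1.6, -0.3], [-1.2, 0.1], [1.0, -0.9]]
0.274 0.10203529222008748 0.07360014134151731
cover o [ 0.4563 -0.2959] deg 66.94 res mm [[-0.9, 0.7], [1.0, -0.1], [-0.8, 0.0], [0.7, -0.6]]
0.277 0.10018897621363387 0.07226835587710188
cover o [ 0.4565 -0.2954] deg 66.94 res mm [[-0.1, 0.2], [0.1, 0.1], [-0.1, -0.1], [0.1, -0.2]]
0.28 0.09834266020718033 0.07093657041268653
cover o [ 0.4567 -0.2948] deg 66.94 res mm [[0.7, -0.3], [-0.8, 0.3], [0.5, -0.2], [-0.5, 0.2]]
t 12.15 pos [ 0.455  -0.2964  0.2956] ang 67.02 tilt 0.05 w 0.117 F [-0.6 -0.  -2.9] q6 -0.36
shift [ 0.535  -0.0824  0.0104] turn -0.415
```

Call:
step_arm(
  plan=[
    [[0.04, -0.006, 0.0], -0.03, 0],
    [[0.085, -0.013, 0], -0.06, 0],
    [[0.13, -0.02, 0], -0.1, 0],
    [[0.175, -0.027, 0], -0.13, 0],
    [[0.22, -0.034, 0], -0.17, 0],
    [[0.265, -0.041, 0], -0.2, 0],
    [[0.31, -0.048, 0], -0.24, 0],
    [[0.345, -0.053, 0], -0.27, 0],
  ],
)

```text
time_s: 12.95
position: [0.5398, 0.0446, 0.2925]
eef_rot: [0.751, 0.66, -0.001, -0.002]
wrist_force: [0.6, 0.7, -1.4]
width: 0.118
```

```bash
python3 -c "
from h import *
go(.587,.2268,.285,90.8)"
```

```text
t 12.95 pos [0.5398 0.0446 0.2925] ang 82.65 tilt 0.26 w 0.118 F [ 0.6  0.7 -1.4] q6 0.02
shift [0.1867 0.0235 0.0075] turn -0.1422
```

Call:
step_arm(
  plan=[
    [[0.035, 0.004, 0.0], -0.03, 0],
    [[0.07, 0.008, 0], -0.06, 0],
    [[0.105, 0.013, 0], -0.09, 0],
    [[0.14, 0.018, 0.002], -0.12, 0],
    [[0.165, 0.022, 0.004], -0.142, 0],
    [[0.175, 0.0235, 0.005], -0.142, 0],
    [[0.175, 0.0235, 0.005], -0.142, 0],
    [[0.175, 0.0235, 0.005], -0.142, 0],
  ],
)

```text
time_s: 13.75
position: [0.5864, 0.2116, 0.2891]
eef_rot: [0.703, 0.711, -0.001, -0.0]
wrist_force: [-0.0, -0.6, -1.7]
width: 0.116
```

```bash
python3 -c "
from h import *
go(.587,.2268,.2545,90.8)"
```

```text
t 13.75 pos [0.5864 0.2116 0.2891] ang 90.6 tilt 0.15 w 0.116 F [-0.  -0.6 -1.7] q6 0.17
shift [0.0153 0.0008 0.0346] turn -0.0035
```

First align horizontally, keeping about 28 mm clearance, then look.

Call:
step_arm(
  plan=[
    [[0.008, 0.0008, 0.008], -0.0035, 0],
    [[0.015, 0.0008, 0.015], -0.0035, 0],
    [[0.015, 0.0008, 0.022], -0.0035, 0],
    [[0.015, 0.0008, 0.022], -0.0035, 0],
    [[0.015, 0.0008, 0.022], -0.0035, 0],
    [[0.015, 0.0008, 0.022], -0.0035, 0],
  ],
)

```text
time_s: 14.35
position: [0.5878, 0.2273, 0.2688]
eef_rot: [0.702, 0.712, 0.0, 0.0]
wrist_force: [0.3, 0.8, -2.5]
width: 0.122
```

```bash
python3 -c "
from h import *
go(.587,.2268,.2545,90.8);snap('w14')
a=get_image('top')[:,:,::-1]
cv2.imwrite('pics/t14.png',cv2.resize(a[130:250,120:270],None,fx=5,fy=5,interpolation=cv2.INTER_CUBIC))"
```

```text
t 14.35 pos [0.5878 0.2273 0.2688] ang 90.82 tilt 0.04 w 0.122 F [ 0.3  0.8 -2.5] q6 0.19
shift [-0.0005 -0.0008  0.0143] turn 0.0003
```

View pics/w14.png

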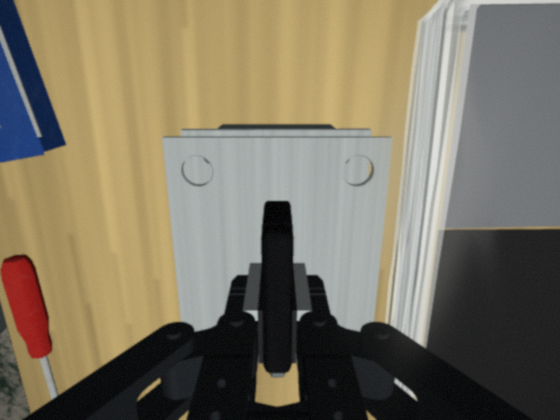

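View pics/t14.png

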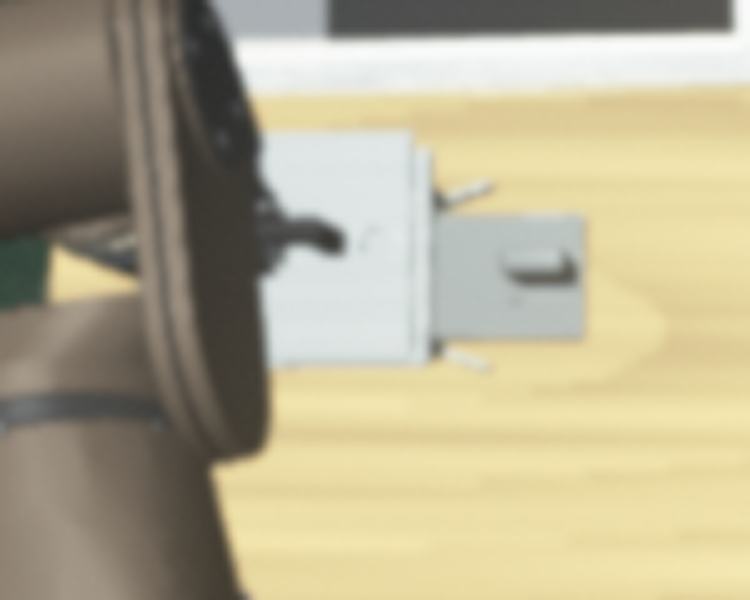

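```bash
python3 - <<'E'
import cv2
a=cv2.imread('pics/w14.png')
cv2.imwrite('pics/w14a.png',cv2.resize(a[115:195,155:255],None,fx=7,fy=7,interpolation=cv2.INTER_CUBIC))
cv2.imwrite('pics/w14b.png',cv2.resize(a[115:195,310:410],None,fx=7,fy=7,interpolation=cv2.INTER_CUBIC))
E
```

```text
(no output)
```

View pics/w14a.png

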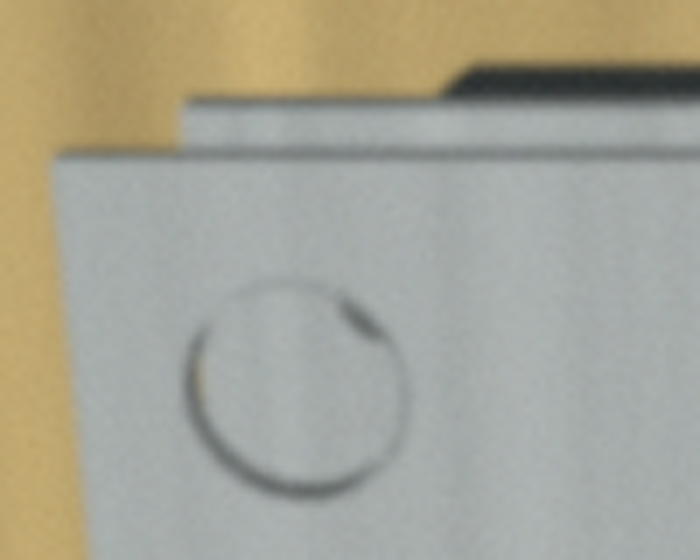

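View pics/w14b.png

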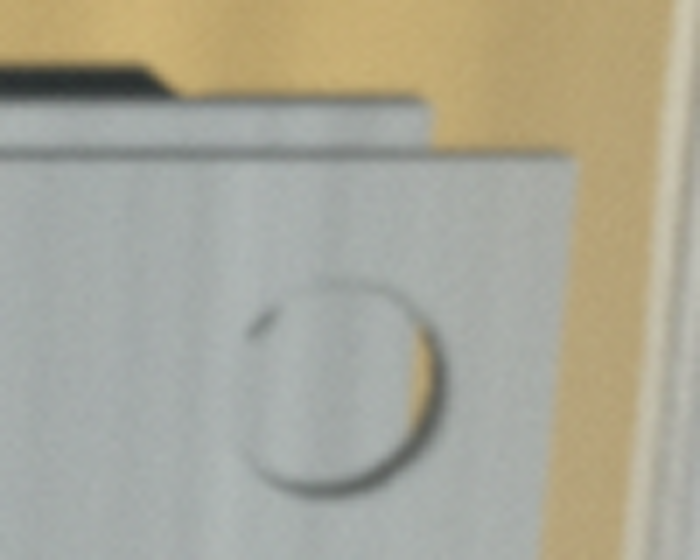

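```bash
python3 - <<'E'
import pickle
from h import *
p=pickle.load(open('pics/w14.pkl','rb'))
A=lambda c:(np.array(c,float)+.5)/7-.5+[155,115]
B=lambda c:(np.array(c,float)+.5)/7-.5+[310,115]
s=state(); print('cam',(-np.array(p['R']).T@p['t']).round(4),s['position'])
L=np.array([[60,50],[60,-50],[45,36],[45,-36]])*.001
uv=np.array([A([54,157]),B([578,157]),A([298,388]),B([340,388])])
for z in (.249,.251,.253):
    w=unproj(p,uv,z); print(z,np.linalg.norm(w[1]-w[0]),np.linalg.norm(w[3]-w[2])); rep('cover',L,w)
uf=np.array([A([186,100]),B([432,100])])
w=unproj(p,uf,.217); print(np.linalg.norm(w[1]-w[0])); rep('hous',L[:2],w)
# predicted thread pixels for housing 
th=np.radians(90.8);R=np.array([[np.cos(th),-np.sin(th)],[np.sin(th),np.cos(th)]])
X=np.c_[(L@R.T+[.588,.2283]),np.full(4,.217)];print('pred',proj(p,X).round(1).tolist(),'meas',uf.round(1).tolist(),A([360,318]),B([262,325]))
E
```

```text
cam [0.587  0.3129 0.411 ] [0.58782529 0.22734724 0.26904923]
0.249 0.10057769605877272 0.07256426994912134
cover o [0.5885 0.229 ] deg 90.79 res mm [[-0.4, -0.1], [0.2, -0.1], [-0.2, 0.1], [0.4, 0.1]]
0.251 0.09933600559400545 0.07166842160888913
cover o [0.5885 0.2294] deg 90.79 res mm [[0.2, -0.2], [-0.4, -0.2], [0.3, 0.2], [-0.1, 0.2]]
0.253 0.09809431512923796 0.07077257326865692
cover o [0.5885 0.2298] deg 90.79 res mm [[0.9, -0.3], [-1.0, -0.3], [0.7, 0.3], [-0.5, 0.3]]
0.09892237051455288
hous o [0.588  0.2283] deg 90.77 res mm [[0.5, 0.0], [-0.5, -0.0]]
pred [[180.1, 128.9], [372.3, 128.8], [208.8, 157.4], [343.7, 157.3]] meas [[181.1, 128.9], [371.3, 128.9]] [206. 160.] [347. 161.]
```

Call:
step_arm(
  plan=[
    [[-0.0009, -0.0005, 0.005], 0, 0],
    [[-0.0009, -0.0005, 0.01], 0, 0],
    [[-0.0009, -0.0005, 0.014], 0, 0],
    [[-0.0009, -0.0005, 0.014], 0, 0],
    [[-0.0009, -0.0005, 0.014], 0, 0],
    [[-0.0009, -0.0005, 0.014], 0, 0],
  ],
)

```text
time_s: 15.05
position: [0.5872, 0.2266, 0.2547]
eef_rot: [0.702, 0.712, 0.0, 0.0]
wrist_force: [0.1, -0.1, -1.0]
width: 0.126
```

```bash
python3 -c "
from h import *
go(.587,.2268,.2545,90.8);snap('w15')
a=cv2.imread('pics/w15.png')
cv2.imwrite('pics/w15a.png',cv2.resize(a[115:195,155:255],None,fx=7,fy=7,interpolation=cv2.INTER_CUBIC))
cv2.imwrite('pics/w15b.png',cv2.resize(a[115:195,310:410],None,fx=7,fy=7,interpolation=cv2.INTER_CUBIC))
cv2.imwrite('pics/s15.png',get_image('scene')[120:300,100:350,::-1].repeat(3,0).repeat(3,1))
"
```

```text
t 15.05 pos [0.5872 0.2266 0.2547] ang 90.83 tilt 0.02 w 0.126 F [ 0.1 -0.1 -1. ] q6 0.19
shift [ 0.0002 -0.0002  0.0002] turn 0.0006
```

View pics/w15a.png

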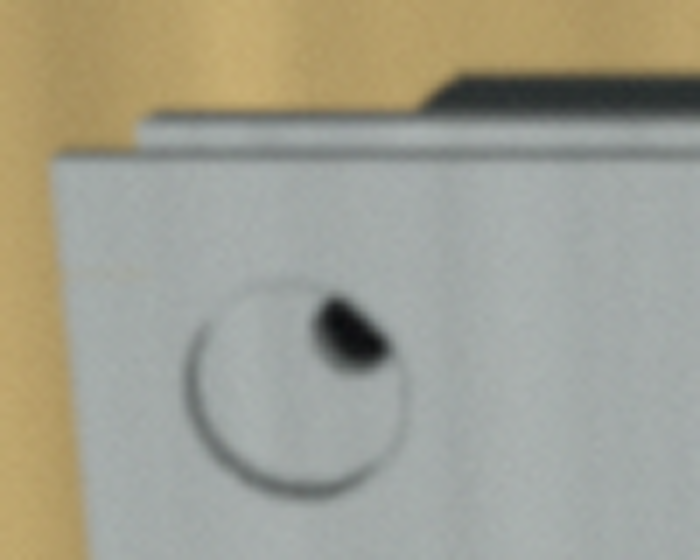

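View pics/w15b.png

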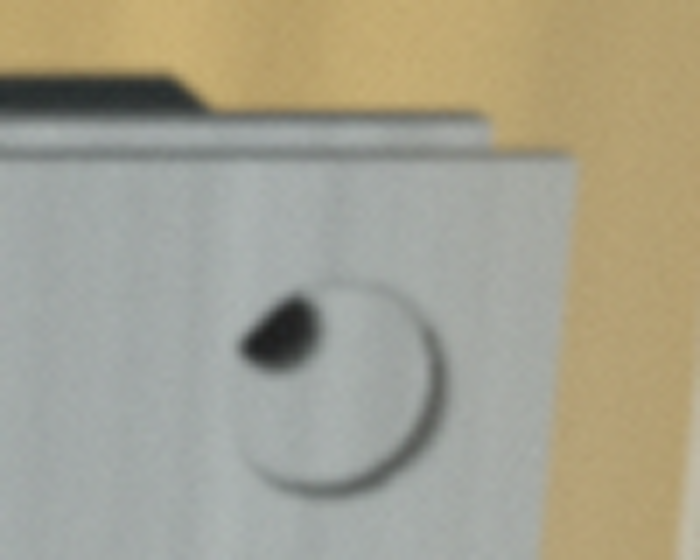

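View pics/s15.png

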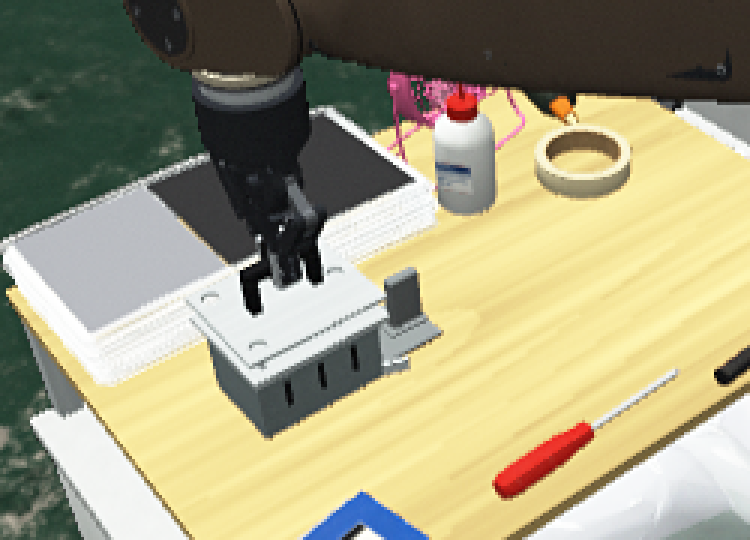

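```bash
python3 - <<'E'
import pickle
from h import *
p=pickle.load(open('pics/w15.pkl','rb'))
A=lambda c:(np.array(c,float)+.5)/7-.5+[155,115]
B=lambda c:(np.array(c,float)+.5)/7-.5+[310,115]
L=np.array([[60,50],[60,-50],[45,36],[45,-36]])*.001
uv=np.array([A([52,157]),B([578,157]),A([298,388]),B([340,388])])
for z in (.234,.236,.238):
    w=unproj(p,uv,z); print(z,np.linalg.norm(w[1]-w[0]),np.linalg.norm(w[3]-w[2])); rep('cover',L,w)
uf=np.array([A([141,117]),B([489,117])])
w=unproj(p,uf,.217); print(np.linalg.norm(w[1]-w[0])); rep('hous',L[:2],w)
th=np.radians(90.8);R=np.array([[np.cos(th),-np.sin(th)],[np.sin(th),np.cos(th)]])
pr=proj(p,np.c_[(L@R.T+[.588,.2283]),np.full(4,.217)])[2:]
print('pred thread in crops',((pr[0]-[155,115]+.5)*7-.5).round(0),((pr[1]-[310,115]+.5)*7-.5).round(0))
print(state()['time_s'])
E
```

```text
0.234 0.10120396000174971 0.07292516584111727
cover o [0.588  0.2281] deg 90.81 res mm [[-0.7, -0.1], [0.5, -0.1], [-0.3, 0.1], [0.6, 0.1]]
0.236 0.09996073472909288 0.07202932728712395
cover o [0.5879 0.2285] deg 90.81 res mm [[-0.1, -0.1], [-0.1, -0.2], [0.1, 0.2], [0.1, 0.1]]
0.238 0.09871750945643606 0.07113348873313062
cover o [0.5879 0.2289] deg 90.81 res mm [[0.5, -0.2], [-0.8, -0.3], [0.6, 0.3], [-0.3, 0.2]]
0.09892226973350592
hous o [0.5878 0.2283] deg 90.78 res mm [[0.5, 0.0], [-0.5, -0.0]]
pred thread in crops [352. 330.] [283. 330.]
15.15
```

```bash
python3 -c "
from h import *
a=get_image('top')[:,:,::-1]
cv2.imwrite('pics/t16.png',cv2.resize(a[145:215,165:255],None,fx=8,fy=8,interpolation=cv2.INTER_CUBIC))
p=camera_params('top');f=lambda q:((q-[165,145]+.5)*8-.5).round(0)
th=np.radians(90.8);R=np.array([[np.cos(th),-np.sin(th)],[np.sin(th),np.cos(th)]])
l=np.array([[-45,0],[-60,50],[-60,-50]])*.001@R.T+[.588,.2283]
for z in (.217,.232,.236): print(z,f(proj(p,np.c_[l,np.full(3,z)])).tolist())
"
```

```text
0.217 [[264.0, 291.0], [314.0, 466.0], [319.0, 117.0]]
0.232 [[252.0, 283.0], [302.0, 461.0], [308.0, 106.0]]
0.236 [[248.0, 281.0], [299.0, 459.0], [305.0, 103.0]]
```

View pics/t16.png

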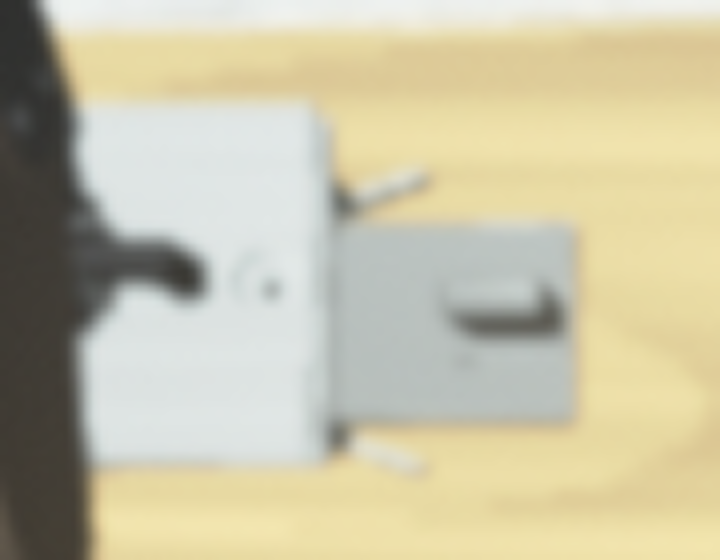

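```bash
python3 -c "
from h import *
go(.587,.2268,.2545,90.8); print(close_job())"
```

```text
t 15.2 pos [0.5872 0.2266 0.2548] ang 90.83 tilt 0.03 w 0.117 F [ 0.3  0.2 -1.4] q6 0.19
shift [ 0.0002 -0.0002  0.0003] turn 0.0006
the job is handed in; nothing more can be done
None
```

The tray is home in the housing and released, with the adapter still in its nest. I'm holding the cover by its handle, level above the housing and with its single hole over the open end. I handed the job in at 15.2 s.

- **Tray:** it met the stop with about 13 N of push. Afterwards its origin measured about −35 mm in the housing's frame, against −36 mm when fully home, which is within camera error.
- **Cover:** in the last wrist picture it sat within about 0.3 mm and 0.1° of the housing, with about 15 mm clearance. The tool's tilt was 0.03°. The back-pair threads showed through their holes close to where I predicted them.
- **Single hole:** the wrist camera could not see it, so I checked it only in the coarser overhead picture, where it agreed to about 0.6 mm.
- **Disagreement:** the overhead camera places everything about 2–3 mm off along y compared with the wrist camera. I used the wrist camera's values; the housing, thread and cover all shift by about the same amount, so the alignment between them is not affected.
- **Other things on the board:** I did not touch any of them. In the last scene picture the items in view, including the bottle, tape roll, screwdriver and marker, looked undisturbed.

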